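# Release a filled jar carrier from the lidding clamp and hold it up level

### The job

The lids on these four spice jars are tight, so wind the handwheel of the lidding clamp counter-clockwise until both blue jaws stand against their end stops and no longer hold the carrier down. Then lift the blue jar carrier by its black handle about ten centimetres straight up off the clamp's bed, and keep it level and still there with all four jars in it for the lid check; finish while you are holding it, put nothing down, and leave the other things on the table alone.

Things in the scene. Friction and masses are not known exactly. Their poses are not given: they have to be found in the camera images.
- clamp: lidding clamp, fixed to the table at a yaw within 0.25 rad: aluminium bed 300 (x) x 130 (y) mm, top 36 mm above the table, a dark end stop 26 mm high at each x end; a gear housing 84 mm wide, 56 mm high on its -y side carries the handwheel. Origin: on the table under the bed's centre; x along the jaws' slideway (away from the robot at yaw 0), y from handwheel to bed, z up
- bed_centre (a point): centre of the top of the clamp's bed, 36 mm above the table, axes as the clamp's: the carrier stands centred here at the start
- wheel (a joint): handwheel angle: 0 with the jaws shut, 7.854 rad (1.25 turns) with them against their end stops, where it stops hard; growing is counter-clockwise seen from above and opens both jaws together, 24 mm a turn. Starts between 0 and 0.8. Turning it takes about 0.12 N m (3 N at the crank grip); it stays where it is left
- wheel_hub (a point): centre of the top of the handwheel's hub, on its vertical axis: 82 mm above the table, at (0, -170) mm in the clamp's frame. The wheel is a grey dished disc 106 mm across, its rim top 80 mm above the table
- crank_grip (a point): the black crank grip that stands upright on the handwheel, 40 mm from its axis, a round knob 21 mm across and 41 mm high, free to spin on its own pin; this point is on its axis 105 mm above the table, 17 mm under its top. It goes round with the wheel; smooth plastic, it slips out of a light grip (hold it with 30 N or more)
- jaw_near (a joint): travel of the near (-x) blue jaw: 0 shut, 0.030 m open against its end stop; driven by the handwheel. Shut, its steel lip reaches 10 mm over the carrier's foot plate and keeps it from being lifted; open, the lip's edge stands 20 mm clear of the foot plate
- jaw_far (a joint): travel of the far (+x) blue jaw, the same; both jaws move equally
- carrier: blue jar carrier: foot plate 136 (x) x 112 (y) x 4 mm, on it a box 110 x 110 mm, 46 mm high, with four pockets 51 mm square, and a steel post in the middle with a black handle bar. Origin: centre of its underside; x along the handle bar, z up. With the jars it weighs 0.5 to 0.9 kg. Guides 8 mm high on the bed stand 1 to 3 mm beside its foot plate in y
- carrier_handle (a point): centre of the carrier's black handle bar: the bar is 90 mm long (along the carrier's x), 14 mm thick (y) and 26 mm high, its centre 145 mm above the carrier's underside; the jar lids end 102 mm above that underside, so 30 mm are free below the bar
- jar_a: spice jar, 44 mm across, 96 mm tall, with a dark lid, standing loose in the near right pocket of the carrier; origin: centre of its underside; weighs about 0.11 kg
- jar_b: spice jar, 47 mm across, 98 mm tall, with a white lid, standing loose in the near left pocket of the carrier; origin: centre of its underside; weighs about 0.11 kg
- jar_c: spice jar, 47 mm across, 98 mm tall, with a white lid, standing loose in the far right pocket of the carrier; origin: centre of its underside; weighs about 0.11 kg
- jar_d: spice jar, 44 mm across, 96 mm tall, with a dark lid, standing loose in the far left pocket of the carrier; origin: centre of its underside; weighs about 0.11 kg
- jar_glass: bystander: glass jar with a black lid, 66 mm across, 90 mm tall, right of the clamp; origin under its centre
- cup: bystander: small measuring cup, 57 mm across, 51 mm tall, right of the clamp, towards the table's front edge; origin under its centre
- labels: bystander: roll of white labels lying flat, 68 mm across, 40 mm high, right of the clamp; origin under its centre
Mind the look-alikes: they are no part of the job. What is shaped like the jar_c but brown or green is not meant. Leave any pink look-alike of the jar_b alone.

How it is judged:
By the outcome, as a careful person would: the job done as asked, in the order asked, and still so for the second after the job is handed in, while the arm keeps its last pose, push and grip.
It also fails if it takes over 62 s, if anything falls off the work surface, if the arm or the gripper's body presses on something with over 40 N, if the wrist force passes 120 N, or if a joint passes its speed limit or range.

### The arm

A 6-joint arm with a two-finger parallel gripper is mounted at the origin on a cart in front of the work surface, level with it; the furniture and walls round the work are solid. World frame = base frame: x ahead of the robot, y to its left, z up, the work surface at z = 0. Lengths are in m, angles in rad, forces in N, time in s.
With the tool pointing down it reaches from about 0.4 to 0.825 m from the base axis. Payload 7 kg.
Tool frame: the origin (TCP) lies midway between the tips of the shut fingers; the grasp point (between the pads) lies 19 mm behind it; z points along the fingers, y is the line along which they close (so a half turn about z gives the same grasp; the last joint's range is limited). The gripper opens to 88 mm and grips with 3 to 60 N. Pads are 19 mm wide; open, the fingers measure 130 mm over their backs; the gripper's body (78 mm by 193 mm) begins 47 mm behind the grasp point.
Start: joints at [1.608, 0.359, 0.012, 0, -1.224, -0.288], TCP at [0.168, 0.654, 0.227] pointing down, gripper open.
Joint ranges: [-3.07, 3.07], [-1.43, 2.12], [-1.02, 1.25], [-3.03, 1.67], [-3.05, -0], [-3.03, 3.03]. Speed limits (rad/s): [2.39, 2.39, 3.01, 3.14, 3.14, 3.14].

### API

Orientations are given as a 3x3 rotation matrix whose columns are the frame's x, y, z axes.
In Python, from station import ctrl gives the robot as it stands. The module is installed in compiled form; this text tells all that it offers.
- The arm moves only by the tool apply_moves, never from a script. Its argument "steps" is a list of rows, each a list of 7 numbers: the shift along the tool's x, y, z in mm, then the turn, a rotation vector about the tool's x, y, z in degrees, then the closure, from -1 (fully open) to 1 (shut). In form: [[x, y, z, wx, wy, wz, fingers], ...]. A call has 1 to 8 rows; each row is the pose to reach, as a shift and turn from the pose commanded when the call began, along the tool's axes at that moment; what a row does not reach only later rows make up. A row lasts 1/12 s, in which the tool goes at most 41.7 mm and 7.16 degrees, less where a joint would pass 70% of its speed; a pose out of reach is approached as far as the arm can. A call with a gripper value outside its range is refused whole. The fingers move at their own pace and stop on an object; "newtons" is the grip in N (left out, the last holds). Time passes only in rows, so rows that repeat a pose let the fingers close. It gives the time, the measured TCP pose, the force, the opening and the grip force at its end, in the units of the state.
- ctrl.sense(): the state, without advancing time (a new reading comes with each control period).
- ctrl.snapshot(name): name is "side" or "top"; returns a dict with "image" (384x512x3 uint8, red, green, blue), "camera_matrix" (3x3 intrinsics, pixels), "origin" and "attitude" of the camera in the world. Camera axes: x right, y down, z forward; pixel columns grow to the right and rows downward; lengths in m; the calibration is good to about 2 mm. A picture is of the moment at which its call begins. There is no depth.
- ctrl.close_job(): hands the job in; it is judged then, once.
The state is a dict: "t": time; "joints": joint angles; "joint_vel": joint speeds; "effort": joint torques, N m; "position": TCP position; "tcp_rot": TCP orientation; "wrist_force": force on the tool from outside, world axes, zero at the start; "ft_torque": the same for the moment, N m; "width": finger opening in m; "finger_force": force on a finger pad.
Only numpy, scipy, OpenCV 4.12 (cv2) and the standard library are available. Lean on these libraries where they do the work, as an engineer would, in place of code of your own. Each camera call takes 0.05 s, during which the arm holds its last target. There are 200 camera calls.

## Working session

There is one attempt and no reset: what is moved stays moved. The work goes in short steps, Python scripts to look and compute and a tool call to move; the robot and the scene stay as the last step left them, time stands still between calls to the robot, and variables do not carry over. Pictures are saved under pics/ and viewed, at most 10 in all, crops included, and the job is handed in when it is done.

Besides the shell and the picture viewer there is one more tool, called in YAML: its name, and indented under it one key for each argument. apply_moves: Moves the arm, as the interface text tells. Its arguments: {"type":"object","properties":{"steps":{"type":"array","items":{"type":"array","items":{"type":"number"}}},"newtons":{"type":"number"}},"required":["steps"]}

```bash
mkdir -p pics; cat > h.py <<'E'
import numpy as np, cv2
from station import ctrl
def snap(n,f=None):
    s=ctrl.snapshot(n)
    if f: cv2.imwrite(f,cv2.cvtColor(s["image"],cv2.COLOR_RGB2BGR))
    return s
def P(s):
    R=np.array(s["attitude"]);return np.array(s["camera_matrix"])@np.hstack([R.T,-R.T@np.array(s["origin"]).reshape(3,1)])
def proj(s,X):
    p=P(s)@np.append(X,1);return p[:2]/p[2]
def ray(s,u,v):
    d=np.array(s["attitude"])@np.linalg.inv(s["camera_matrix"])@np.array([u,v,1.]);return np.array(s["origin"]),d
def atz(s,u,v,z):
    o,d=ray(s,u,v);return o+d*(z-o[2])/d[2]
def tri(s1,p1,s2,p2):
    X=cv2.triangulatePoints(P(s1),P(s2),np.array(p1,float).reshape(2,1),np.array(p2,float).reshape(2,1));return (X[:3]/X[3]).ravel()
E
python3 - <<'E'
from h import *
np.set_printoptions(precision=4,suppress=True)
for n in("side","top"):
    s=snap(n,f"pics/{n}0.png");print(n,s["origin"],s["attitude"],s["camera_matrix"])
q=ctrl.sense();print(q)
E
```

```text
side [ 0.9852 -0.6936  0.9805] [[ 0.7998  0.452  -0.3951]
 [ 0.6001 -0.5843  0.5463]
 [ 0.016  -0.674  -0.7385]] [[422.4683   0.     254.3115]
 [  0.     422.4683 197.9309]
 [  0.       0.       1.    ]]
top [ 0.3707 -0.0345  1.5658] [[-0.0212 -0.9918  0.1261]
 [-0.9997  0.0201 -0.0103]
 [ 0.0076 -0.1262 -0.992 ]] [[482.2443   0.     257.9418]
 [  0.     482.2443 194.2487]
 [  0.       0.       1.    ]]
{'t': 0.1, 'joints': array([ 1.6081,  0.3593,  0.0112, -0.0003, -1.2241, -0.2881]), 'joint_vel': array([ 0.0002, -0.0029,  0.0025, -0.0008,  0.0003,  0.0001]), 'effort': array([ -0.0018, -58.4168,  29.3751,   7.0154,   0.0102,  -0.0001]), 'position': array([0.1674, 0.6535, 0.2257]), 'tcp_rot': array([[ 0.9687, -0.2482, -0.0002],
       [-0.2482, -0.9687, -0.0014],
       [ 0.0001,  0.0015, -1.    ]]), 'wrist_force': array([-0.0274,  0.1552,  0.3914]), 'ft_torque': array([ 0.041 ,  0.0104, -0.008 ]), 'finger_force': 0.0, 'width': 0.08759639719461897}
```

View pics/side0.png

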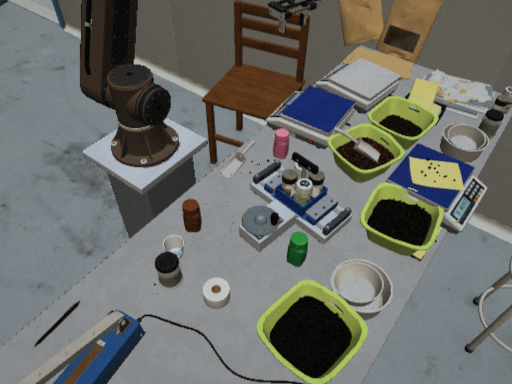

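View pics/top0.png

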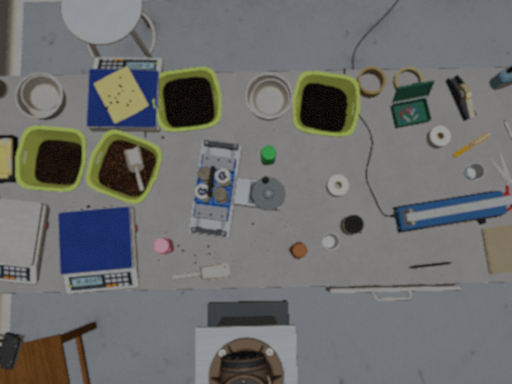

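The side view shows the clamp near (300,200), with the carrier's black handle at about (305,163), the wheel at (262,220) and its grip at (275,217). In the top view the carrier is at (214,188) and the wheel at (267,194). The look-alikes are the pink jar at side (281,143), the brown at (191,215) and the green at (298,248). All three stand loose on the table, so they aren't meant. Next is an enlarged crop to confirm this and measure.

```bash
python3 - <<'E'
import cv2,numpy as np
a=cv2.imread("pics/side0.png")[140:250,230:360];b=cv2.imread("pics/top0.png")[130:250,180:300]
f=lambda i,k:cv2.resize(i,None,fx=k,fy=k,interpolation=cv2.INTER_CUBIC)
cv2.imwrite("pics/c1.png",f(a,6));cv2.imwrite("pics/c2.png",f(b,5))
E
```

```text
(no output)
```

View pics/c1.png

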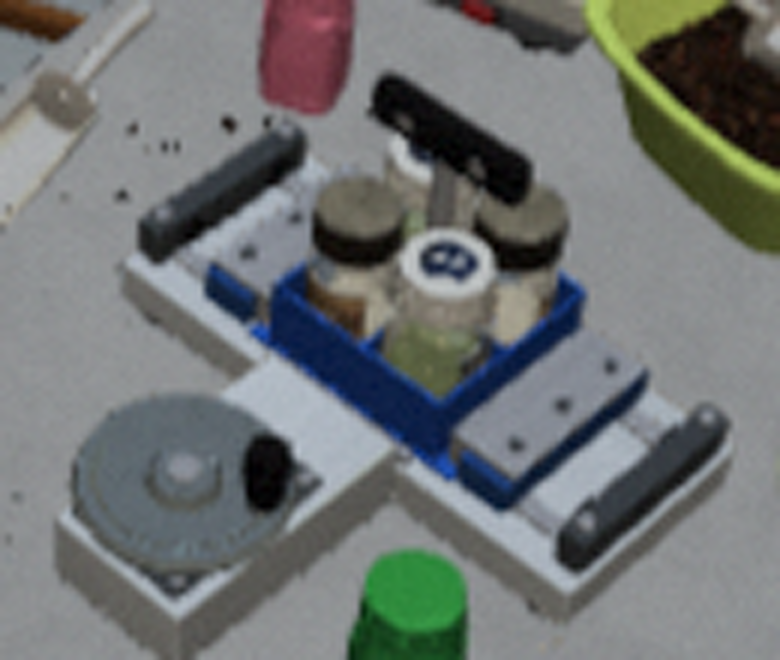

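View pics/c2.png

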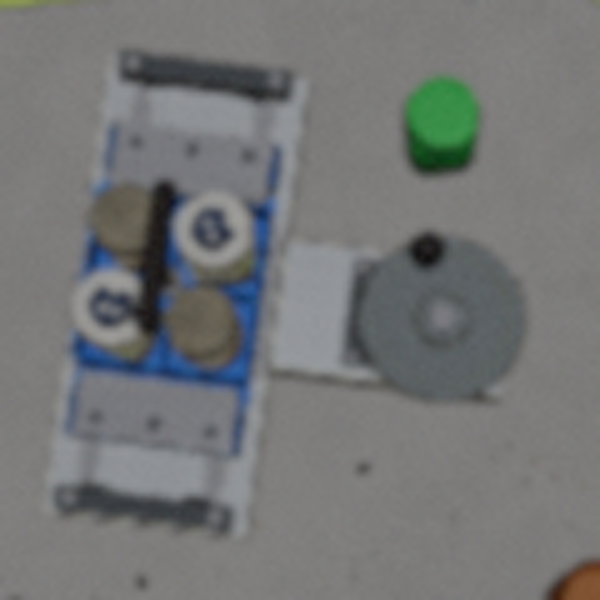

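The crops show the handle bar centred at crop 1 (452,138) and crop 2 (156,257). The hub is at (183,467) and (441,316), and the grip top at (268,440) and (428,245). The blue carrier with two white and two dark lids is the only one in the clamp. The pink and green jars stand apart from it.

```bash
python3 - <<'E'
from h import *
np.set_printoptions(precision=4,suppress=True)
a=snap("side");b=snap("top")
A=lambda x,y:((x+.5)/6-.5+230,(y+.5)/6-.5+140)
B=lambda x,y:((x+.5)/5-.5+180,(y+.5)/5-.5+130)
pts={"hub":((183,465),(441,316)),"grip":((268,442),(428,246)),"bar":((452,138),(156,257)),
"barfar":((518,175),(164,190)),"barnear":((387,100),(148,325)),"green":((415,580),(442,105))}
for k,(p,q) in pts.items():
    X=tri(a,A(*p),b,B(*q));print(k,X,proj(a,X)-A(*p),proj(b,X)-B(*q))
print("hub@82",atz(b,*B(441,316),.082),atz(a,*A(183,465),.082))
print("grip@122",atz(b,*B(428,246),.122),atz(a,*A(268,442),.122))
print("bar@.194",atz(b,*B(156,257),.194),"side .181",atz(a,*A(452,138),.181))
# bed corners in top z=.036: 
for q in ((112,48),(305,72),(243,535),(45,510)): print(atz(b,*B(*q),.036))
for q in ((735,440),(565,590),(122,265)): print("s",atz(a,*A(*q),.036))
E
```

```text
hub [ 0.5626 -0.0803  0.0872] [-0.0614  0.0051] [-0.0276 -0.0317]
grip [ 0.6012 -0.072   0.1235] [-0.3328  0.0291] [-0.1443 -0.1735]
bar [0.5888 0.0876 0.1827] [-0.5145  0.0514] [-0.2284 -0.3063]
barfar [0.6275 0.0823 0.1858] [-0.4495  0.0469] [-0.1922 -0.266 ]
barnear [0.5495 0.0929 0.1808] [-0.5567  0.0532] [-0.2564 -0.3334]
green [ 0.6905 -0.084   0.1072] [ 0.3874 -0.0384] [0.155  0.1979]
hub@82 [ 0.5631 -0.0806  0.082 ] [ 0.5602 -0.0766  0.082 ]
grip@122 [ 0.6009 -0.0725  0.122 ] [ 0.6012 -0.0703  0.122 ]
bar@.194 [0.5861 0.086  0.194 ] side .181 [0.589  0.0904 0.181 ]
[0.7486 0.1271 0.036 ]
[0.7303 0.0023 0.036 ]
[0.4321 0.0465 0.036 ]
[0.4504 0.1715 0.036 ]
s [0.7437 0.1335 0.036 ]
s [0.7243 0.0028 0.036 ]
s [0.4331 0.0446 0.036 ]
```

apply_moves:
  steps:
    - [25,25,-10,0,0,3.5,-1]
    - [50,50,-20,0,0,7,-1]
    - [75,75,-30,0,0,10.5,-1]
    - [100,100,-40,0,0,14,-1]
    - [125,125,-50,0,0,17.5,-1]
    - [150,150,-60,0,0,21,-1]
    - [175,175,-70,0,0,24.5,-1]
    - [200,200,-75,0,0,28,-1]

```text
t: 0.87
position: [0.3124, 0.4091, 0.3029]
tcp_rot: [[0.737, -0.676, 0.001], [-0.676, -0.737, 0.002], [-0.0, -0.002, -1.0]]
wrist_force: [1.0, 0.1, 0.3]
width: 0.0875
finger_force: 0.0
```

```bash
cat >> h.py <<'E'
from scipy.spatial.transform import Rotation as Ro
TH=-0.147
def goto(x,y,z,th=TH,verbose=1):
    "tool-frame shift (mm) and turn (deg) from measured pose to TCP x,y,z pointing down, tool y at world angle th+pi"
    q=ctrl.sense();R=np.array(q["tcp_rot"])
    yy=-np.array([np.cos(th),np.sin(th),0]);zz=np.array([0,0,-1.]);T=np.c_[np.cross(yy,zz),yy,zz]
    d=R.T@(np.array([x,y,z])-q["position"])*1000
    w=Ro.from_matrix(R.T@T).as_rotvec(degrees=True)
    if verbose: print("t",q["t"],"pos",q["position"].round(4),"shift",d.round(1),"turn",w.round(2),"F",q["wrist_force"].round(1),"w",round(q["width"],4),"ff",round(q["finger_force"],1),"j",q["joints"].round(2))
    return d,w
E
python3 -c "
from h import *
goto(.601,-.0715,.2)"
```

```text
t 0.8667 pos [0.3124 0.4091 0.3029] shift [537.6 159.3 102.4] turn [-0.08  0.07 55.9 ] F [1.  0.1 0.3] w 0.0875 ff 0.0 j [ 1.3   0.05 -0.21  0.   -1.31 -0.47]
```

apply_moves:
  steps:
    - [34,10,0,0,0,3.5,-1]
    - [68,20,0,0,0,7,-1]
    - [102,30,0,0,0,10.5,-1]
    - [136,40,0,0,0,14,-1]
    - [170,50,0,0,0,17.5,-0.5]
    - [204,60,0,0,0,21,-0.2]
    - [238,70,0,0,0,24.5,0]
    - [272,80,0,0,0,28,0]

```text
t: 1.53
position: [0.4591, 0.1664, 0.3018]
tcp_rot: [[0.333, -0.943, 0.0], [-0.943, -0.333, 0.0], [-0.0, -0.001, -1.0]]
wrist_force: [1.5, 0.8, -0.1]
width: 0.0664
finger_force: 0.0
```

```bash
python3 -c "
from h import *
goto(.601,-.0715,.15)"
```

```text
t 1.5333 pos [0.4591 0.1664 0.3018] shift [271.6 -54.4 151.7] turn [-2.00e-02  2.00e-02  2.79e+01] F [ 1.5  0.8 -0.1] w 0.0664 ff 0.0 j [ 0.75  0.   -0.26 -0.   -1.31 -0.41]
```

apply_moves:
  steps:
    - [36,-7,0,0,0,4,0]
    - [72,-14,0,0,0,8,0]
    - [108,-21,0,0,0,12,0]
    - [144,-28,0,0,0,16,0]
    - [180,-36,10,0,0,20,0]
    - [216,-43,35,0,0,24,0]
    - [250,-50,65,0,0,28,0]
    - [272,-54,100,0,0,28,0]

```text
t: 2.2
position: [0.6009, -0.0691, 0.2072]
tcp_rot: [[-0.151, -0.989, 0.003], [-0.989, 0.151, 0.0], [-0.001, -0.003, -1.0]]
wrist_force: [1.0, 0.2, -0.3]
width: 0.0439
finger_force: 0.0
```

```bash
python3 - <<'E'
from h import *
goto(.601,-.0715,.150)
a=snap("side","pics/s1.png")
i=cv2.imread("pics/s1.png")[130:250,220:350]
cv2.imwrite("pics/s1c.png",cv2.resize(i,None,fx=5,fy=5,interpolation=cv2.INTER_CUBIC))
E
```

```text
t 2.2 pos [ 0.6009 -0.0691  0.2072] shift [ 2.4 -0.3 57.2] turn [-0.19  0.03 -0.25] F [ 1.   0.2 -0.3] w 0.0439 ff 0.0 j [ 0.21  0.26 -0.18  0.   -1.13 -0.36]
```

View pics/s1c.png

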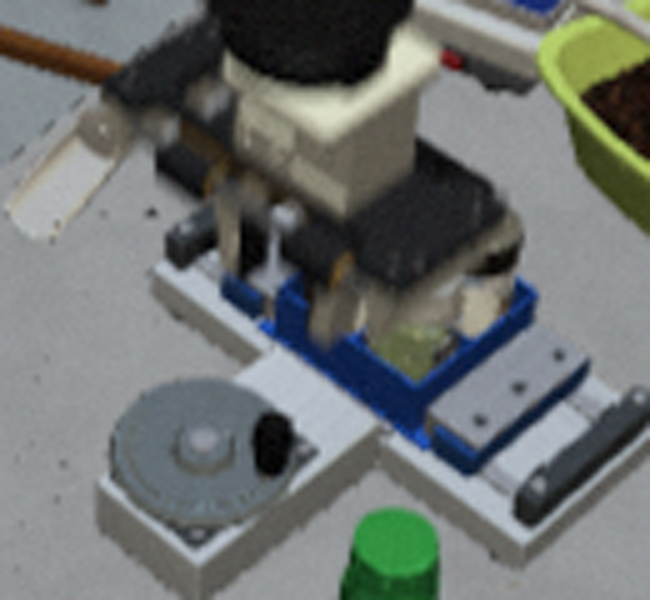

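The gripper hangs above and in line with the grip, which is at crop (272,443), and nothing is touching. Next I descend.

apply_moves:
  steps:
    - [0,0,20,0,0,0,0]
    - [0,0,40,0,0,0,0]
    - [0,0,55,0,0,0,0]
    - [0,0,60,0,0,0,0]
    - [0,0,60,0,0,0,0]
    - [0,0,60,0,0,0,0]

```text
t: 2.75
position: [0.5994, -0.0667, 0.1475]
tcp_rot: [[-0.145, -0.989, 0.0], [-0.989, 0.145, -0.0], [0.0, -0.0, -1.0]]
wrist_force: [-0.5, 0.4, 0.4]
width: 0.0439
finger_force: 0.0
```

```bash
python3 - <<'E'
from h import *
goto(.601,-.0715,.089)
E
```

```text
t 2.75 pos [ 0.5994 -0.0667  0.1475] shift [ 4.5 -2.3 58.5] turn [-0.02 -0.01  0.08] F [-0.5  0.4  0.4] w 0.0439 ff 0.0 j [ 0.21  0.3  -0.26  0.   -1.01 -0.36]
```

apply_moves:
  steps:
    - [4.5,-2.3,5,0,0,0,0]
    - [4.5,-2.3,20,0,0,0,0]
    - [4.5,-2.3,35,0,0,0,0]
    - [4.5,-2.3,48,0,0,0,0]
    - [4.5,-2.3,58,0,0,0,0]
    - [4.5,-2.3,58,0,0,0,0]
    - [4.5,-2.3,58,0,0,0,0]

```text
t: 3.33
position: [0.6009, -0.0717, 0.0891]
tcp_rot: [[-0.145, -0.989, -0.0], [-0.989, 0.145, -0.0], [0.0, 0.0, -1.0]]
wrist_force: [0.4, 0.7, 1.1]
width: 0.0437
finger_force: 0.0
```

```bash
python3 - <<'E'
from h import *
goto(.601,-.0715,.089)
E
```

```text
t 3.3333 pos [ 0.6009 -0.0717  0.0891] shift [-0.2 -0.1  0.1] turn [ 0.   -0.01  0.07] F [0.4 0.7 1.1] w 0.0437 ff 0.0 j [ 0.2   0.37 -0.32  0.   -0.89 -0.35]
```

apply_moves:
  steps:
    - [0,0,0,0,0,0,1]
    - [0,0,0,0,0,0,1]
    - [0,0,0,0,0,0,1]
    - [0,0,0,0,0,0,1]
    - [0,0,0,0,0,0,1]
    - [0,0,0,0,0,0,1]
  newtons: 45

```text
t: 3.83
position: [0.6011, -0.0715, 0.0895]
tcp_rot: [[-0.145, -0.989, 0.001], [-0.989, 0.145, 0.0], [-0.0, -0.001, -1.0]]
wrist_force: [-0.8, -0.0, 3.6]
width: 0.0202
finger_force: 45.0
```

```bash
python3 - <<'E'
from h import *
goto(.601,-.0715,.089)
q=ctrl.sense();R=np.array(q["tcp_rot"]);p=q["position"]
h=np.array([.563,-.0803])
v=p[:2]-h;print(np.hypot(*v),np.degrees(np.arctan2(v[1],v[0])))
ph=np.arctan2(v[1],v[0])
for k in range(1,33):
    d=h+.04*np.array([np.cos(ph+np.radians(15*k)),np.sin(ph+np.radians(15*k))])-p[:2]
    print(k*15,(R.T@np.append(d,0)*1000).round(1)[:2], end=" ; ")
E
```

```text
t 3.8333 pos [ 0.6011 -0.0715  0.0895] shift [0.  0.1 0.5] turn [-0.06  0.01  0.06] F [-0.8 -0.   3.6] w 0.0202 ff 45.0 j [ 0.2   0.36 -0.32  0.   -0.88 -0.35]
0.03907678671762575 13.035176732634698
15 [-9.5  4.2] ; 30 [-17.   11.4] ; 45 [-22.4  20.4] ; 60 [-25.3  30.4] ; 75 [-25.5  40.8] ; 90 [-23.  51.] ; 105 [-17.9  60.1] ; 120 [-10.7  67.6] ; 135 [-1.8 73. ] ; 150 [ 8.3 75.9] ; 165 [18.7 76.1] ; 180 [28.8 73.6] ; 195 [38.  68.6] ; 210 [45.5 61.3] ; 225 [50.9 52.4] ; 240 [53.8 42.4] ; 255 [54.  31.9] ; 270 [51.5 21.8] ; 285 [46.5 12.7] ; 300 [39.2  5.1] ; 315 [30.3 -0.3] ; 330 [20.2 -3.2] ; 345 [ 9.8 -3.4] ; 360 [-0.3 -0.9] ; 375 [-9.5  4.2] ; 390 [-17.   11.4] ; 405 [-22.4  20.4] ; 420 [-25.3  30.4] ; 435 [-25.5  40.8] ; 450 [-23.  51.] ; 465 [-17.9  60.1] ; 480 [-10.7  67.6] ;
```

apply_moves:
  steps:
    - [-9.5,4.2,0,0,0,0,1]
    - [-17,11.4,0,0,0,0,1]
    - [-22.4,20.4,0,0,0,0,1]
    - [-25.3,30.4,0,0,0,0,1]
    - [-25.5,40.8,0,0,0,0,1]
    - [-23,51,0,0,0,0,1]
    - [-23,51,0,0,0,0,1]

```text
t: 4.42
position: [0.5518, -0.042, 0.0895]
tcp_rot: [[-0.145, -0.989, -0.0], [-0.989, 0.145, -0.001], [0.001, 0.0, -1.0]]
wrist_force: [-1.2, -3.9, 4.0]
width: 0.0201
finger_force: 45.0
```

```bash
cat >> h.py <<'E'
def wheel(h=(.563,-.0803)):
    q=ctrl.sense();v=q["position"][:2]-np.array(h);a=np.arctan2(v[1],v[0]);F=q["wrist_force"]
    e=np.array([np.cos(a),np.sin(a)]);n=np.array([-e[1],e[0]])
    print("t",q["t"],"r",np.hypot(*v).round(4),"ang",np.degrees(a).round(1),"z",q["position"][2].round(4),"Frad",F[:2]@e,"Ftan",F[:2]@n,"Fz",F[2],"w",q["width"],"ff",q["finger_force"])
E
python3 - <<'E'
from h import *
wheel()
E
```

```text
t 4.4167 r 0.0399 ang 106.3 z 0.0895 Frad -3.394156111275738 Ftan 2.2213642285618906 Fz 3.9758902599448316 w 0.020130414915468717 ff 45.001017451286316
```

apply_moves:
  steps:
    - [5.1,9.1,0,0,0,0,1]
    - [12.3,16.6,0,0,0,0,1]
    - [21.2,22,0,0,0,0,1]
    - [31.3,24.9,0,0,0,0,1]
    - [41.7,25.1,0,0,0,0,1]
    - [51.8,22.6,0,0,0,0,1]
    - [61,17.6,0,0,0,0,1]
    - [68.5,10.3,0,0,0,0,1]

```text
t: 5.08
position: [0.5332, -0.1085, 0.0894]
tcp_rot: [[-0.146, -0.989, 0.001], [-0.989, 0.146, 0.0], [-0.001, -0.0, -1.0]]
wrist_force: [0.5, 6.3, 5.0]
width: 0.0201
finger_force: 45.0
```

```bash
python3 - <<'E'
from h import *
wheel()
E
```

```text
t 5.0833 r 0.0411 ang -136.6 z 0.0894 Frad -4.701740848524843 Ftan -4.260077003953875 Fz 4.970262707549453 w 0.02006161039842598 ff 45.00168979167938
```

apply_moves:
  steps:
    - [5.4,-8.9,0,0,0,0,1]
    - [8.3,-18.9,0,0,0,0,1]
    - [8.5,-29.4,0,0,0,0,1]
    - [6,-39.5,0,0,0,0,1]
    - [1,-48.6,0,0,0,0,1]
    - [-6.3,-56.2,0,0,0,0,1]
    - [-15.2,-61.6,0,0,0,0,1]
    - [-25.3,-64.5,0,0,0,0,1]

```text
t: 5.75
position: [0.6001, -0.0936, 0.0894]
tcp_rot: [[-0.146, -0.989, -0.002], [-0.989, 0.146, -0.001], [0.002, 0.002, -1.0]]
wrist_force: [-4.9, -2.0, 11.3]
width: 0.0202
finger_force: 45.0
```

```bash
python3 - <<'E'
from h import *
wheel()
E
```

```text
t 5.75 r 0.0394 ang -19.7 z 0.0894 Frad -3.9150518630131597 Ftan -3.5539619734864694 Fz 11.34008555672743 w 0.020191213589737148 ff 45.00250160694122
```

apply_moves:
  steps:
    - [-10.4,-0.2,0,0,0,0,1]
    - [-20.5,2.3,0,0,0,0,1]
    - [-29.7,7.4,0,0,0,0,1]
    - [-37.2,14.6,0,0,0,0,1]
    - [-37.2,14.6,0,0,0,0,1]

```text
t: 6.17
position: [0.591, -0.053, 0.0894]
tcp_rot: [[-0.145, -0.989, -0.0], [-0.989, 0.145, -0.0], [0.0, 0.0, -1.0]]
wrist_force: [-1.4, 2.0, 5.7]
width: 0.0203
finger_force: 45.0
```

```bash
python3 - <<'E'
from h import *
wheel()
q=ctrl.sense();R=np.array(q["tcp_rot"]);h=np.array([.563,-.0803])
print(q["ft_torque"])
f=lambda k:h+.04*np.array([np.cos(np.radians(13.04+k)),np.sin(np.radians(13.04+k))])
for k in (398,405,412,419,426,433,440,447,454):
    print(k,(R.T@np.append(f(k)-f(390),0)*1000).round(1)[:2], end=" ; ")
E
```

```text
t 6.1667 r 0.0391 ang 44.2 z 0.0894 Frad 0.3965050060543651 Ftan 2.4042374910921733 Fz 5.653645054115757 w 0.020266687267231253 ff 45.001718401908875
[ 0.87870459  0.27067172 -0.01046542]
398 [-3.2  4.6] ; 405 [-5.4  8.9] ; 412 [-7.1 13.5] ; 419 [-8.2 18.3] ; 426 [-8.7 23.1] ; 433 [-8.6 28. ] ; 440 [-8.  32.9] ; 447 [-6.7 37.6] ; 454 [-4.9 42.1] ;
```

apply_moves:
  steps:
    - [-3.2,4.6,0,0,0,0,1]
    - [-5.4,8.9,0,0,0,0,1]
    - [-7.1,13.5,0,0,0,0,1]
    - [-8.2,18.3,0,0,0,0,1]
    - [-8.2,18.3,0,0,0,0,1]

```text
t: 6.58
position: [0.5746, -0.0427, 0.0894]
tcp_rot: [[-0.146, -0.989, 0.001], [-0.989, 0.146, 0.0], [-0.0, -0.001, -1.0]]
wrist_force: [-0.0, 1.8, 7.4]
width: 0.0201
finger_force: 45.0
```

```bash
python3 - <<'E'
from h import *
wheel()
E
```

```text
t 6.5833 r 0.0393 ang 72.9 z 0.0894 Frad 1.7211785933521502 Ftan 0.5720002509198765 Fz 7.354555905054271 w 0.02006882324825544 ff 45.001893639564514
```

apply_moves:
  steps:
    - [-0.3,2.4,0,0,0,0,1]
    - [-0.5,4.8,0,0,0,0,1]
    - [-0.5,4.8,0,0,0,0,1]

```text
t: 6.83
position: [0.5703, -0.0416, 0.0894]
tcp_rot: [[-0.146, -0.989, 0.001], [-0.989, 0.146, -0.0], [-0.0, -0.001, -1.0]]
wrist_force: [1.5, 1.3, 7.1]
width: 0.0203
finger_force: 45.0
```

```bash
python3 - <<'E'
from h import *
wheel()
E
```

```text
t 6.8333 r 0.0394 ang 79.3 z 0.0894 Frad 1.5230065332215585 Ftan -1.207807100473089 Fz 7.0571335588799275 w 0.020293512126285353 ff 45.00183820724487
```

apply_moves:
  steps:
    - [0,2.4,0,0,0,0,1]
    - [0.1,4.9,0,0,0,0,1]
    - [0.1,4.9,0,0,0,0,1]

```text
t: 7.08
position: [0.5679, -0.0411, 0.0895]
tcp_rot: [[-0.145, -0.989, 0.005], [-0.989, 0.145, -0.0], [-0.001, -0.005, -1.0]]
wrist_force: [10.6, -4.2, -0.8]
width: 0.0201
finger_force: 45.0
```

```bash
python3 - <<'E'
from h import *
wheel()
E
```

```text
t 7.0833 r 0.0395 ang 82.8 z 0.0895 Frad -2.8296872717684267 Ftan -10.997363212679033 Fz -0.8487746916044159 w 0.020065327923119096 ff 44.999821186065674
```

The tangential force has risen to 11 N at about 83°, which is where the end stop should be. I'll push slightly further to confirm it.

apply_moves:
  steps:
    - [0.1,1,0,0,0,0,1]
    - [0.2,1.8,0,0,0,0,1]
    - [0.2,1.8,0,0,0,0,1]
    - [0.2,1.8,0,0,0,0,1]

```text
t: 7.42
position: [0.5679, -0.041, 0.0896]
tcp_rot: [[-0.145, -0.989, 0.008], [-0.989, 0.145, -0.0], [-0.001, -0.008, -1.0]]
wrist_force: [16.3, -5.8, -6.1]
width: 0.0201
finger_force: 45.0
```

```bash
python3 - <<'E'
from h import *
wheel()
E
```

```text
t 7.4167 r 0.0396 ang 82.9 z 0.0896 Frad -3.7871792040632295 Ftan -16.87696908530507 Fz -6.14694938446275 w 0.02013575893231545 ff 44.998210072517395
```

The hard stop is confirmed. I ease off slightly, release, and rise.

apply_moves:
  steps:
    - [0,-1.5,0,0,0,0,1]
    - [0,-1.5,0,0,0,0,0]
    - [0,-2,0,0,0,0,0]
    - [0,-2,0,0,0,0,0]
    - [0,-2,0,0,0,0,0]
    - [0,-2,-10,0,0,0,0]
    - [0,-2,-35,0,0,0,0]
    - [0,-2,-70,0,0,0,0]

```text
t: 8.08
position: [0.5631, -0.0411, 0.1574]
tcp_rot: [[-0.146, -0.989, -0.007], [-0.989, 0.146, -0.001], [0.002, 0.006, -1.0]]
wrist_force: [1.5, 0.2, 0.2]
width: 0.0438
finger_force: 0.0
```

apply_moves:
  steps:
    - [0,0,-35,0,0,7,0]
    - [0,0,-65,0,0,14,0]
    - [0,0,-90,0,0,21,0]
    - [0,0,-105,0,0,28,0]
    - [0,0,-105,0,0,35,0]
    - [0,0,-105,0,0,42,0]
    - [0,0,-105,0,0,49,0]
    - [0,0,-105,0,0,49,0]

```text
t: 8.75
position: [0.565, -0.0408, 0.2646]
tcp_rot: [[-0.845, -0.534, -0.0], [-0.534, 0.845, 0.0], [-0.0, 0.0, -1.0]]
wrist_force: [-0.6, 0.0, -0.7]
width: 0.0436
finger_force: 0.0
```

```bash
python3 - <<'E'
from h import *
goto(.588,.0875,.25,TH-np.pi/2)
wheel()
a=snap("side","pics/s2.png");b=snap("top","pics/t2.png")
i=cv2.imread("pics/s2.png")[120:250,220:360];j=cv2.imread("pics/t2.png")[130:250,180:300]
f=lambda i:cv2.resize(i,(400,400*i.shape[0]//i.shape[1]),interpolation=cv2.INTER_CUBIC)
i=f(i);j=f(j);c=np.zeros((400,800,3),np.uint8);c[:i.shape[0],:400]=i;c[:j.shape[0],400:]=j;cv2.imwrite("pics/c3.png",c)
E
```

```text
t 8.75 pos [ 0.565  -0.0408  0.2646] shift [-88.   96.1  14.6] turn [ 1.000e-02 -0.000e+00  4.073e+01] F [-0.6  0.  -0.7] w 0.0436 ff 0.0 j [ 0.27  0.16 -0.17 -0.   -1.24 -1.28]
t 8.75 r 0.0396 ang 87.1 z 0.2646 Frad -0.015736775230736643 Ftan 0.6079894419973015 Fz -0.727636594811678 w 0.043626211379811645 ff 0.0
```

View pics/c3.png

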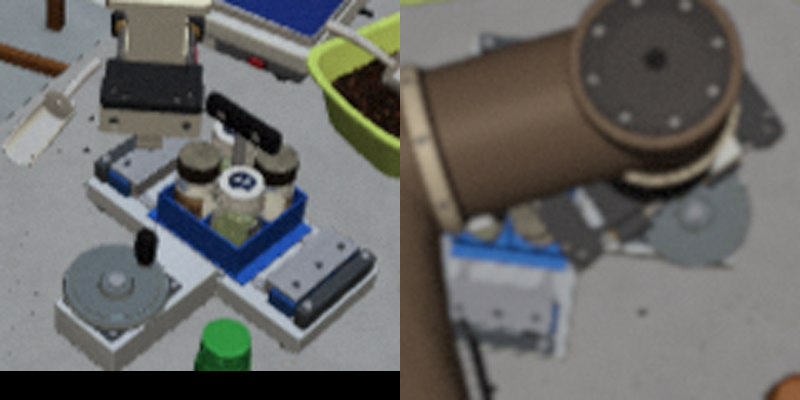

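Both jaws now stand against their dark end stops: near at crop (145,160), far at (325,280). The foot plate is clear, and the handle bar at (243,120) hasn't moved. Next I go over the handle.

apply_moves:
  steps:
    - [-15,16,0,0,0,7,0]
    - [-30,32,0,0,0,14,0]
    - [-45,48,0,0,0,21,0]
    - [-60,64,0,0,0,28,-0.2]
    - [-75,80,0,0,0,35,-0.2]
    - [-88,96,0,0,0,40.7,-0.2]
    - [-88,96,10,0,0,40.7,-0.2]
    - [-88,96,20,0,0,40.7,-0.2]

```text
t: 9.52
position: [0.588, 0.0886, 0.2437]
tcp_rot: [[-0.991, 0.134, 0.0], [0.134, 0.991, 0.0], [-0.0, 0.0, -1.0]]
wrist_force: [-0.0, -0.6, -1.2]
width: 0.0525
finger_force: 0.0
```

apply_moves:
  steps:
    - [0,0,5,0,0,0,-0.2]
    - [0,0,10,0,0,0,-0.2]
    - [0,0,10,0,0,0,-0.2]
    - [0,0,10,0,0,0,-0.2]

```text
t: 9.85
position: [0.5878, 0.0868, 0.2337]
tcp_rot: [[-0.99, 0.14, -0.001], [0.14, 0.99, -0.0], [0.0, -0.001, -1.0]]
wrist_force: [0.5, 0.6, -0.2]
width: 0.0524
finger_force: 0.0
```

```bash
python3 - <<'E'
from h import *
goto(.588,.0875,.162,TH-np.pi/2)
a=snap("side","pics/s3.png");b=snap("top","pics/t3.png")
i=cv2.imread("pics/s3.png")[100:230,240:370]
i=cv2.resize(i,None,fx=4.5,fy=4.5,interpolation=cv2.INTER_CUBIC);cv2.imwrite("pics/c4.png",i)
E
```

```text
t 9.85 pos [0.5878 0.0868 0.2337] shift [-0.2  0.8 71.7] turn [-0.03 -0.03  0.37] F [ 0.5  0.6 -0.2] w 0.0524 ff 0.0 j [ 0.48  0.22 -0.16  0.   -1.19 -2.19]
```

View pics/c4.png

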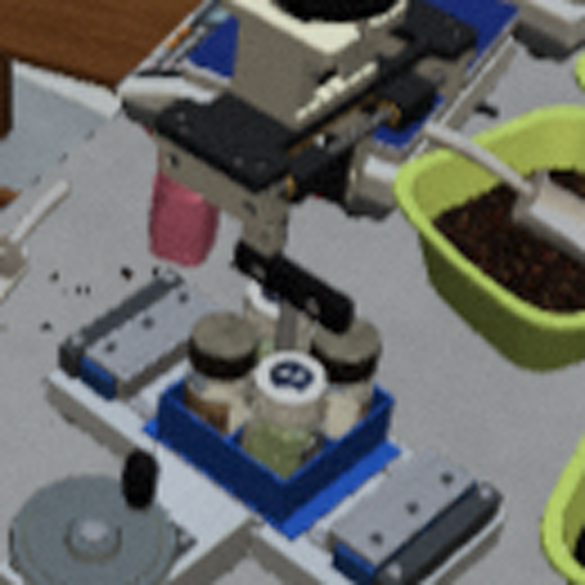

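The fingers straddle the bar's line: the finger tip is at crop (263,250) and the bar centre at (293,285). Both jaws are seen open. Now I descend.

apply_moves:
  steps:
    - [0,0.8,15,0,0,0.4,-0.2]
    - [0,0.8,30,0,0,0.4,-0.2]
    - [0,0.8,45,0,0,0.4,-0.2]
    - [0,0.8,58,0,0,0.4,-0.2]
    - [0,0.8,68,0,0,0.4,-0.2]
    - [0,0.8,71.5,0,0,0.4,-0.2]
    - [0,0.8,71.5,0,0,0.4,-0.2]
    - [0,0.8,71.5,0,0,0.4,-0.2]

```text
t: 10.62
position: [0.5885, 0.0884, 0.163]
tcp_rot: [[-0.989, 0.147, 0.001], [0.147, 0.989, -0.0], [-0.001, 0.0, -1.0]]
wrist_force: [-0.6, -0.0, -0.1]
width: 0.0526
finger_force: 0.0
```

```bash
python3 - <<'E'
from h import *
goto(.588,.0875,.162,TH-np.pi/2)
E
```

```text
t 10.6167 pos [0.5885 0.0884 0.163 ] shift [ 0.3 -0.9  1. ] turn [ 0.    0.04 -0.03] F [-0.6 -0.  -0.1] w 0.0526 ff 0.0 j [ 0.48  0.28 -0.26  0.   -1.03 -2.2 ]
```

apply_moves:
  steps:
    - [0,-0.5,1,0,0,0,0.3]
    - [0,-0.5,1,0,0,0,1]
    - [0,-0.5,1,0,0,0,1]
    - [0,-0.5,1,0,0,0,1]
    - [0,-0.5,1,0,0,0,1]
    - [0,-0.5,1,0,0,0,1]
    - [0,-0.5,1,0,0,0,1]
  newtons: 15

```text
t: 11.2
position: [0.588, 0.088, 0.1614]
tcp_rot: [[-0.989, 0.147, 0.0], [0.147, 0.989, 0.0], [-0.0, 0.0, -1.0]]
wrist_force: [0.4, -2.4, 2.6]
width: 0.0133
finger_force: 15.0
```

```bash
python3 - <<'E'
from h import *
goto(.588,.0875,.162,TH-np.pi/2)
E
```

```text
t 11.2 pos [0.588  0.088  0.1614] shift [-0.1 -0.5 -0.6] turn [ 0.01  0.01 -0.05] F [ 0.4 -2.4  2.6] w 0.0133 ff 15.0 j [ 0.48  0.28 -0.26 -0.   -1.03 -2.2 ]
```

apply_moves:
  steps:
    - [0,0,0,0,0,0,1]
    - [0,0,0,0,0,0,1]
    - [0,0,-1,0,0,0,1]
    - [0,0,-3,0,0,0,1]
    - [0,0,-6,0,0,0,1]
    - [0,0,-9,0,0,0,1]
    - [0,0,-12,0,0,0,1]
    - [0,0,-15,0,0,0,1]
  newtons: 58

```text
t: 11.87
position: [0.5878, 0.0878, 0.1765]
tcp_rot: [[-0.989, 0.147, -0.0], [0.147, 0.989, -0.0], [0.0, -0.0, -1.0]]
wrist_force: [0.1, -0.1, -7.2]
width: 0.014
finger_force: 58.0
```

```bash
python3 - <<'E'
from h import *
goto(.588,.0875,.2614,TH-np.pi/2);print(ctrl.sense()["ft_torque"])
E
```

```text
t 11.8667 pos [0.5878 0.0878 0.1765] shift [ -0.2  -0.3 -84.9] turn [-0.01 -0.02 -0.05] F [ 0.1 -0.1 -7.2] w 0.014 ff 58.0 j [ 0.48  0.26 -0.24 -0.   -1.06 -2.2 ]
[-0.03133797 -0.126414    0.0149587 ]
```

The wrist reads a clean 7.2 N of weight with little moment, so the carrier is off the bed. I lift the rest smoothly.

apply_moves:
  steps:
    - [0,0,-4,0,0,0,1]
    - [0,0,-12,0,0,0,1]
    - [0,0,-22,0,0,0,1]
    - [0,0,-32,0,0,0,1]
    - [0,0,-42,0,0,0,1]
    - [0,0,-52,0,0,0,1]
    - [0,0,-62,0,0,0,1]
    - [0,0,-70,0,0,0,1]

```text
t: 12.53
position: [0.5882, 0.088, 0.2481]
tcp_rot: [[-0.989, 0.147, 0.001], [0.147, 0.989, 0.0], [-0.001, 0.001, -1.0]]
wrist_force: [0.8, 0.7, -7.7]
width: 0.0133
finger_force: 58.0
```

apply_moves:
  steps:
    - [0,0,-7,0,0,0,1]
    - [0,0,-12,0,0,0,1]
    - [0,0,-14,0,0,0,1]
    - [0,0,-15,0,0,0,1]
    - [0,0,-15,0,0,0,1]
    - [0,0,-15,0,0,0,1]
    - [0,0,-15,0,0,0,1]
    - [0,0,-15,0,0,0,1]

```text
t: 13.2
position: [0.5878, 0.0878, 0.2609]
tcp_rot: [[-0.989, 0.147, -0.001], [0.147, 0.989, -0.0], [0.001, -0.0, -1.0]]
wrist_force: [-0.1, -0.5, -7.2]
width: 0.0137
finger_force: 58.0
```

```bash
python3 - <<'E'
from h import *
goto(.588,.0875,.2614,TH-np.pi/2);print(ctrl.sense()["ft_torque"],abs(ctrl.sense()["joint_vel"]).max())
a=snap("side","pics/s5.png")
i=cv2.imread("pics/s5.png")[80:250,220:370]
cv2.imwrite("pics/c5.png",cv2.resize(i,None,fx=3.5,fy=3.5,interpolation=cv2.INTER_CUBIC))
E
```

```text
t 13.2 pos [0.5878 0.0878 0.2609] shift [-0.2 -0.3 -0.5] turn [-0.03 -0.04 -0.05] F [-0.1 -0.5 -7.2] w 0.0137 ff 58.0 j [ 0.48  0.21 -0.12 -0.   -1.25 -2.2 ]
[ 0.05998921 -0.15322744  0.03058312] 0.001806554015296782
```

View pics/c5.png

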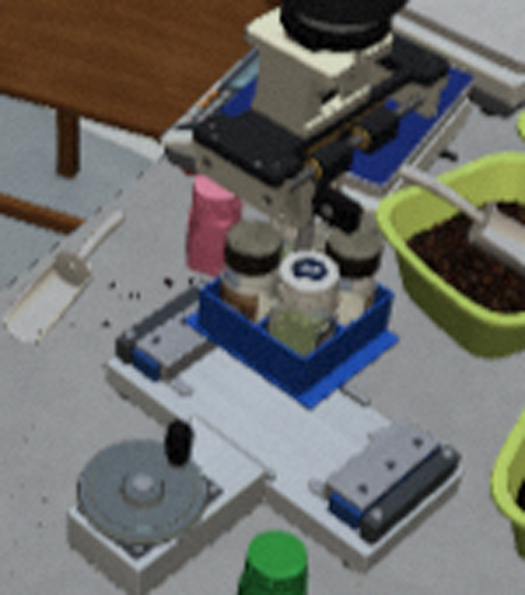

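The carrier hangs level above the bed with its box at crop (295,330). Three lids are visible, and the fourth jar is hidden behind the finger; the steady 7.2 N shows nothing has dropped out. Both jaws are open and the wheel hasn't moved, so I hand in.

```bash
python3 -c "
from h import *
print(ctrl.close_job())"
```

```text
the job is handed in; nothing more can be done
None
```

I wound the handwheel to its hard stop so both jaws stand open, then lifted the carrier about 10 cm straight up and handed the job in while holding it level and still. The fourth jar was hidden from the camera, but the load stayed at 7.2 N throughout, so I take all four jars to be in it.

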